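Make up two gift boxes at the shop counter

TASK

Make up two gift boxes from the small white four-cell tray of standing bottles and the things beside it (not from the full display bins or glass jars): the kraft-brown box gets the blue pocket bottle and the white candle with its wooden lid on, the black box gets the amber pocket bottle and the pink-capped cream jar. Each bottle stands on its cap in the box's rectangular cut-out and each round thing stands in the round one, right down on the box floor, with the lid's plug sitting in the candle's mouth. Set things down rather than dropping them, and leave the red bottle, the purple bottle and the ribbon spool where they are.

Things in the scene. Friction and masses are not known exactly. Their poses are not given: they have to be found in the camera images.
- blue_bottle_mid (a point): blue pocket gel bottle standing on its black flip cap (26 x 42 x 20 mm high); flat-sided body above it 28 (own x) x 46 (own y) x 58 mm; 78 mm tall, about 45 g. Point at its centre, 39 mm above its underside; z up. Starts in any one of the four cells (77 mm apart, rims 16 mm high, floor 4 mm above counter) of the white stock tray, turned up to 17 degrees. Goes into the kraft-brown box.
- amber_bottle_mid (a point): amber yellow pocket gel bottle standing on its black flip cap (26 x 42 x 20 mm high); flat-sided body above it 28 (own x) x 46 (own y) x 58 mm; 78 mm tall, about 45 g. Point at its centre, 39 mm above its underside; z up. Starts in any one of the four cells (77 mm apart, rims 16 mm high, floor 4 mm above counter) of the white stock tray, turned up to 17 degrees. Goes into the black box.
- candle_mid (a point): candle in a white ceramic vessel, 58 mm across, 62 mm tall, about 0.22 kg; cream wax with a black wick 12 mm below the rim, mouth 52 mm across inside (wall 3 mm). Point at its centre, 31 mm above its underside; z up. Starts on the counter, far left or right, in one of four places.
- lid_knob (a point): the candle's wooden lid, lying right way up: plug 44 mm across, 7 high, below; disc 62 across, 6 thick; darker upright knob on top, 18 across, 22 high (take it there); about 60 g. Point at the knob's centre, 24 mm above the plug's underside, 11 above the disc; z up. On the candle, the disc rests on the rim and this point is 48 mm above the candle's centre. Starts on the counter, far left or right, in one of four places.
- cream_jar_mid (a point): jar of body cream, white with a ribbed pink screw cap, 54 mm across the cap (52 below), 44 mm tall (cap the upper 18), about 0.12 kg. Point at its centre, 22 mm above its underside; z up. Starts on the counter, far left or right, in one of four places.
- kraft_box: open kraft-brown gift box, fixed, 112 (x) x 176 (y) x 26 mm high, yaw up to 15 degrees. Origin: centre of underside. A flat insert, top 18 mm above the counter, has two cut-outs down to the box floor (4 mm above the counter): round, 72 mm across, centre (0, +38) mm in the box's x, y; rectangular, 40 (x) x 56 (y) mm, centre (0, -44) mm. Near the robot, left or right.
- black_box: open black gift box, fixed, 112 (x) x 176 (y) x 26 mm high, yaw up to 15 degrees. Origin: centre of underside. A flat insert, top 18 mm above the counter, has two cut-outs down to the box floor (4 mm above the counter): round, 72 mm across, centre (0, +38) mm in the box's x, y; rectangular, 40 (x) x 56 (y) mm, centre (0, -44) mm. Near the robot, left or right.
- red_bottle_mid (a point): red pocket gel bottle standing on its black flip cap (26 x 42 x 20 mm high); flat-sided body above it 28 (own x) x 46 (own y) x 58 mm; 78 mm tall, about 45 g. Point at its centre, 39 mm above its underside; z up. Starts in any one of the four cells (77 mm apart, rims 16 mm high, floor 4 mm above counter) of the white stock tray, turned up to 17 degrees. To be left alone.
- purple_bottle_mid (a point): purple pocket gel bottle standing on its black flip cap (26 x 42 x 20 mm high); flat-sided body above it 28 (own x) x 46 (own y) x 58 mm; 78 mm tall, about 45 g. Point at its centre, 39 mm above its underside; z up. Starts in any one of the four cells (77 mm apart, rims 16 mm high, floor 4 mm above counter) of the white stock tray, turned up to 17 degrees. To be left alone.
- ribbon_mid (a point): cardboard spool of teal ribbon, 52 mm across, 28 mm high, standing on its flange. Point at its centre, 14 mm above its underside. To be left alone. Starts on the counter, far left or right, in one of four places.
Not all that is in view belongs to the job. Leave any green look-alike of the part that bears blue_bottle_mid alone.

How it is judged:
By the outcome, as a careful person would: the job done as asked, in the order asked, and still so for the second after the job is handed in, with the robot touching nothing.
It also fails if it takes over 112 s, if anything falls off the work surface, if the arm or the gripper's body presses on something with over 40 N, if the wrist force passes 120 N, or if a joint passes its speed limit or range.

ROBOT

A 6-joint arm with a two-finger parallel gripper is mounted at the origin on the work surface. World frame = base frame: x ahead of the robot, y to its left, z up, the work surface at z = 0. Lengths are in m, angles in degrees, forces in N, time in s.
With the tool pointing down it reaches from about 0.3 to 0.75 m from the base axis. Payload 8.5 kg.
Tool frame: the origin (TCP) lies midway between the tips of the shut fingers; the grasp point (between the pads) lies 19 mm behind it (env.tcp_to_grasp is the z of the grasp point in the tool frame, in m); z points along the fingers, y is the line along which they close (so a half turn about z gives the same grasp; the last joint's range is limited). The gripper opens to 85 mm and grips with 20 to 120 N. Pads are 22 mm wide; open, the fingers measure 114 mm over their backs; the gripper's body (76 mm by 85 mm) begins 54 mm behind the grasp point. The pads swing forward as they close: fully open they stand 13 mm farther back than shut.
Start: joints at [-84.528, 21.807, 74.336, -0, 83.858, -12.336], TCP at [0.168, -0.524, 0.231] pointing down, gripper open.
Joint ranges: [-178.18, 178.18], [-50.72, 133.34], [12.68, 142.11], [-81.47, 261.47], [9.98, 163.14], [-165.26, 165.26]. Speed limits (degrees/s): [136.94, 136.94, 180, 180, 180, 180].

INTERFACE

Orientations are given as a 3x3 rotation matrix whose columns are the frame's x, y, z axes.
In Python, from rig import env, imaging, job, models gives the robot as it stands. The module is installed in compiled form; this text tells all that it offers.
- The arm moves only by the tool jog_arm, never from a script. Its argument "plan" is text: rows parted by semicolons, each of 7 numbers parted by spaces: the turn, a rotation vector about the tool's x, y, z in degrees, then the shift along the tool's x, y, z in cm, then the closure in counts, from 0 (fully open) to 255 (shut). In form: rx ry rz x y z claw; .... A call has 1 to 10 rows; each row shifts and turns the commanded pose from where the row before left it, along the tool's axes as they then stand; what a row does not reach is not made up. A row lasts 1/12 s, in which the tool goes at most 41.7 mm and 7.16 degrees, less where a joint would pass 70% of its speed; a pose out of reach is approached as far as the arm can. A call with a gripper value outside its range is refused whole. The fingers move at their own pace and stop on an object; "grip_force" is the grip in N (left out, the last holds). Time passes only in rows, so rows that do not move let the fingers close. It gives the time, the measured TCP pose, the force, the opening and the grip force at its end, in the units of the state.
- env.observe(): the state, without advancing time (a new reading comes with each control period).
- imaging.get_image(name): name is "scene" or "top" or "wrist"; returns a dict with "pixels" (480x640x3 uint8, red, green, blue), "depth" (480x640 float32, m along the optical axis (not along the pixel's ray), 0 where there is no reading), "fov_y" (degrees; the focal length in pixels is half the picture's height over the tangent of half this angle, whatever the lens; pixels are square), "cx", "cy" (the principal point, pixels), "world_from_camera" (4x4, takes a point from camera to world coordinates). Camera axes: x right, y down, z forward; pixel columns grow to the right and rows downward; lengths in m; the calibration is good to about 2 mm. A picture is of the moment at which its call begins.
- job.close_job(): hands the job in; it is judged then, once.
Trained networks look in the newest picture that a camera, given by its name, has taken for a name from the list of things; names that differ only in an ending like _2 or _b are one class to them, and where a whole thing is asked for, a point or a joint stands for the part that bears it (a point fixed in the world has none). Each returns a list of dicts, best first, with "confidence" (0 to 1); they miss things now and then, are a little off and sometimes report something else, mostly with a low value. They report only what shows in the picture. A call takes as long as a camera call. They do not tell look-alikes from the thing itself.
- models.outline_of(camera, query): "region" (480x640 bool, what is visible of it) and "bbox" ([centre column, centre row, width, height] in pixels, round what is visible of it).
- models.tip_of(camera, query): "at" ([column, row] in pixels: a listed point, or the origin of a listed thing).
The state is a dict: "time_s": time; "q": joint angles; "qvel": joint speeds; "joint_efforts": joint torques, N m; "position": TCP position; "tool_rot": TCP orientation; "ft_force": force on the tool from outside, world axes, zero at the start; "wrist_torque": the same for the moment, N m; "grip_width": finger opening in m; "gripper_force": force on a finger pad.
Only numpy, scipy, OpenCV 4.12 (cv2) and the standard library are available. Lean on these libraries where they do the work, as an engineer would, in place of code of your own. Each camera call takes 0.05 s, during which the arm holds its last target. There are 200 camera calls.

## Working session

There is one attempt and no reset: what is moved stays moved. The work goes in short steps, Python scripts to look and compute and a tool call to move; the robot and the scene stay as the last step left them, time stands still between calls to the robot, and variables do not carry over. Pictures are saved under pics/ and viewed, at most 14 in all, crops included, and the job is handed in when it is done.

Besides the shell and the picture viewer there is one more tool, called after ">>>" by a JSON object that holds its "fn" and its "kwargs", one argument or row to a line. jog_arm: Moves the arm, as the interface text tells. Its arguments: {"type":"object","properties":{"plan":{"type":"string"},"grip_force":{"type":"number"}},"required":["plan"]}

```bash
mkdir -p pics; ls
python3 - <<'E'
from rig import env, imaging, job, models
import cv2
for n in ("top","scene"):
    im=imaging.get_image(n); cv2.imwrite(f"pics/{n}0.png",im["pixels"][:,:,::-1])
    print(n,im["fov_y"],im["cx"],im["cy"],im["world_from_camera"].round(3).tolist())
print(env.observe())
E
```

```text
pics
top 47.804279469539 318.3349640727758 230.56241519376343 [[-0.018, -0.984, 0.177, 0.415], [-0.999, 0.013, -0.031, 0.02], [0.028, -0.177, -0.984, 1.085], [0.0, 0.0, 0.0, 1.0]]
scene 42.741935240988845 319.8525071066311 239.19328888518703 [[0.83, 0.478, -0.288, 0.913], [0.558, -0.718, 0.416, -0.463], [-0.007, -0.506, -0.863, 1.02], [0.0, 0.0, 0.0, 1.0]]
{'time_s': 0.1, 'q': array([-8.45301697e+01,  2.18384672e+01,  7.43791722e+01,  6.08882228e-04,
        8.38567398e+01, -1.23365233e+01]), 'qvel': array([ 0.15225972, -0.04201043, -0.0828349 ,  0.03538159,  0.01875618,
       -0.02418738]), 'joint_efforts': array([ 4.72787666e-03, -4.49214435e+01, -2.31654489e+01, -2.18857426e-04,
        3.63945161e-03,  6.86213454e-06]), 'position': array([ 0.16815949, -0.52339721,  0.23076827]), 'tool_rot': array([[ 9.52095854e-01,  3.05799725e-01, -1.13224935e-04],
       [ 3.05799610e-01, -9.52095019e-01,  1.29325712e-03],
       [ 2.87676774e-04, -1.26592888e-03, -9.99999157e-01]]), 'ft_force': array([-0.99666463,  0.50190278,  0.36472373]), 'wrist_torque': array([0.01883958, 0.0052075 , 0.02699231]), 'gripper_force': 0.0, 'grip_width': 0.08560128408724978}
```

View pics/top0.png

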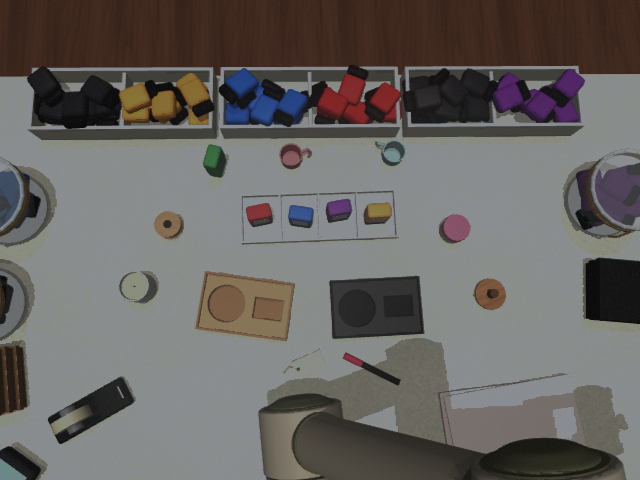

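View pics/scene0.png

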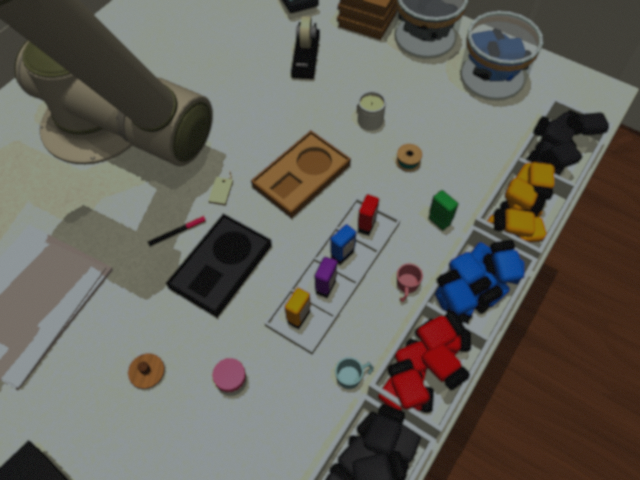

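The top view shows the tray bottles: red (260,213), blue (301,215), purple (339,210), amber (378,212). Candle (135,287), ribbon spool (168,224), jar (456,228), lid (490,293), kraft box (246,305), black box (377,307), each with its round hole at left. The lone green bottle at (214,158), the full bins behind, the mugs and the glass jars aren't part of the job. The blue and amber ones I want are those in the tray; the others of those colours are in the bins.

```bash
cat > h.py <<'E'
from rig import env, imaging, job, models
import cv2, numpy as np
def cloud(im):
    f=240/np.tan(np.radians(im["fov_y"]/2)); d=im["depth"]; v,u=np.mgrid[:480,:640]
    P=np.stack([(u-im["cx"])/f*d,(v-im["cy"])/f*d,d],-1); T=im["world_from_camera"]
    W=P@T[:3,:3].T+T[:3,3]; W[d<=0]=np.nan; return W
def rect(xy):  # centre, long side, short side, angle of long side (deg, within +-90) in world
    (c,(w,h),a)=cv2.minAreaRect((xy*1000).astype(np.float32))
    if w<h: w,h,a=h,w,a+90
    return np.round(c,1),round(w,1),round(h,1),round((a+90)%180-90,1)
def near(W,c,r): return np.hypot(W[...,0]-c[0],W[...,1]-c[1])<r
def pose():
    s=env.observe(); R=s["tool_rot"]; return s["position"].round(4),round(float(np.degrees(np.arctan2(R[1,0],R[0,0]))),2)
E
python3 - <<'E'
from h import *
im=imaging.get_image("top"); W=cloud(im)
cv2.imwrite("pics/crop1.png",cv2.resize(im["pixels"][185:345,110:510,::-1],(800,320),interpolation=cv2.INTER_CUBIC))
print("counter",np.nanmedian(W[180:190,430:440,2]),np.nanmedian(W[250:260,200:230,2]))
for n,(u,v),r,zl,zh in [("red",(260,213),.05,.074,.09),("blue",(301,215),.05,.074,.09),("purple",(339,210),.05,.074,.09),("amber",(378,212),.05,.074,.09),
  ("candle",(135,287),.06,.055,.07),("jar",(456,228),.06,.037,.05),("ribbon",(168,224),.06,.022,.034),("lid disc",(490,293),.06,.008,.018),("knob",(490,293),.06,.028,.04),
  ("kraft",(246,305),.13,.013,.034),("black",(377,307),.13,.013,.034)]:
    c=W[v,u]; m=near(W,c,r)&(W[...,2]>zl)&(W[...,2]<zh); p=W[m]
    print(n,len(p),*rect(p[:,:2]),"mean",p.mean(0).round(4), "circ",*[np.round(x,4) for x in cv2.minEnclosingCircle((p[:,:2]).astype(np.float32))])
    if n in("kraft","black"):
        m=near(W,c,.1)&(W[...,2]<.0105); m=m.astype(np.uint8)
        k,l,st,ce=cv2.connectedComponentsWithStats(m)
        for i in range(1,k):
            if 100<st[i,4]<3000: q=W[l==i]; print("   hole",st[i,4],*rect(q[:,:2]),q[:,2].mean().round(4))
for q in ["blue_bottle_mid","amber_bottle_mid","candle_mid","lid_knob","cream_jar_mid","kraft_box","black_box","ribbon_mid"]:
    print(q,[(np.round(d["at"],1).tolist(),round(d["confidence"],2)) for d in models.tip_of("top",q)][:3])
E
```

```text
counter 0.0007459681880149782 0.0006175206308709491
red 347 [634.4 101.2] 45.6 28.4 -79.3 mean [0.6336 0.101  0.0818] circ [0.6342 0.1009] 0.0245
blue 349 [630.4  21.3] 45.7 28.6 79.7 mean [0.6295 0.0213 0.0817] circ [0.6309 0.0215] 0.0245
purple 350 [639.  -38.7] 73.7 27.9 -80.6 mean [ 0.6403 -0.0515  0.0815] circ [ 0.6412 -0.0386] 0.0372
amber 347 [ 634.7 -128.3] 46.0 28.5 -86.6 mean [ 0.6335 -0.1276  0.0815] circ [ 0.6344 -0.1284] 0.0249
candle 224 [498.7 335.2] 56.5 56.3 -83.9 mean [0.4993 0.3354 0.0609] circ [0.4991 0.3358] 0.0296
jar 580 [ 605.3 -285.4] 54.5 51.8 -0.3 mean [ 0.605  -0.2847  0.0441] circ [ 0.6056 -0.2859] 0.0278
ribbon 547 [622.8 284.5] 52.4 50.9 45.0 mean [0.6228 0.2846 0.0287] circ [0.6233 0.2844] 0.0269
lid disc 660 [ 475.4 -353.7] 61.5 59.6 88.5 mean [ 0.4755 -0.3525  0.0131] circ [ 0.4763 -0.3538] 0.0316
knob 72 [ 475.8 -353.4] 16.9 15.7 81.8 mean [ 0.4758 -0.3531  0.0345] circ [ 0.476  -0.3539] 0.0094
kraft 3727 [497.  125.8] 186.1 176.3 -8.6 mean [0.4613 0.1286 0.0198] circ [0.4778 0.129 ] 0.114
   hole 1237 [538.9 118.3] 160.1 43.0 81.3 0.0006
   hole 10
[... 258 characters left out ...]
circ [ 0.4363 -0.1241] 0.113
   hole 1128 [ 532.4 -122.8] 155.6 40.8 -88.0 0.0003
   hole 102 [ 459.6 -221.2] 69.5 7.1 2.0 0.0004
   hole 1033 [452.7 -86.9] 70.8 70.0 -1.0 0.0044
   hole 170 [445.9 -31.3] 78.8 10.2 2.1 0.0008
   hole 564 [ 455.7 -169. ] 55.3 39.9 -87.8 0.0043
   hole 1348 [ 375.7 -128.2] 161.3 43.4 -87.9 0.0002
blue_bottle_mid [([213.2, 162.3], 0.91), ([299.9, 214.3], 0.89)]
amber_bottle_mid [([374.7, 210.5], 0.58), ([136.8, 287.1], 0.45), ([260.1, 217.4], 0.25)]
candle_mid [([136.0, 287.1], 0.56), ([170.3, 224.7], 0.43)]
lid_knob [([375.4, 306.1], 0.59)]
cream_jar_mid []
kraft_box [([249.6, 306.4], 0.94)]
black_box [([377.4, 303.4], 0.7)]
ribbon_mid [([169.5, 225.0], 0.65)]
```

View pics/crop1.png

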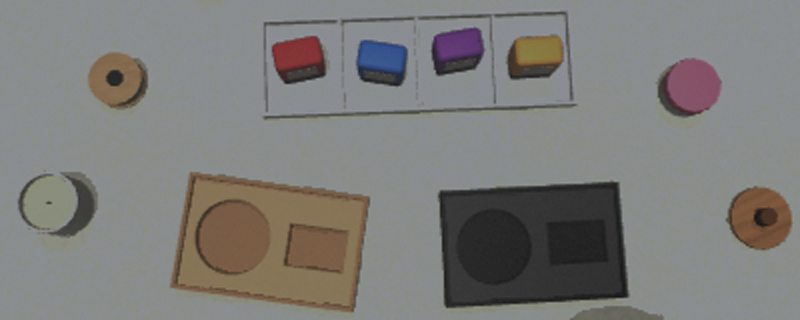

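The enlarged crop confirms it: blue bottle at crop (382,62) and amber at (537,55), both in the tray. Sizes (46x28, holes 71 and 56x40) and heights match the list. Turning the tool first, then heading for blue.

>>> {"fn": "jog_arm", "kwargs": {
  "plan": "0 0 -6.88 0 0 0 0;0 0 -6.88 0 0 0 0;0 0 -6.88 0 0 0 0;0 0 -6.88 0 0 0 0;0 0 -6.88 0 0 0 0;0 0 -6.88 0 0 0 0;0 0 -6.88 0 0 0 0;0 0 -6.88 0 0 0 0;0 0 -6.88 0 0 0 0",
  "grip_force": 30
}}

```text
time_s: 1.3
position: [0.1682, -0.5236, 0.2313]
tool_rot: [[0.172, 0.985, -0.0], [0.985, -0.172, 0.0], [0.0, -0.0, -1.0]]
ft_force: [0.4, 0.0, -0.5]
grip_width: 0.0853
gripper_force: 0.0
```

>>> {"fn": "jog_arm", "kwargs": {
  "plan": "0 0 0 3.1 1.8 0 0;0 0 0 3.1 1.8 0 0;0 0 0 3.1 1.8 0 0;0 0 0 3.1 1.8 0 0;0 0 0 3.1 1.8 0 0;0 0 0 3.1 1.8 0 0;0 0 0 3.1 1.8 0 0;0 0 0 3.1 1.8 0 0;0 0 0 3.1 1.8 0 0;0 0 0 3.1 1.8 0 0"
}}

```text
time_s: 2.13
position: [0.4015, -0.2492, 0.2315]
tool_rot: [[0.178, 0.984, 0.0], [0.984, -0.178, -0.0], [-0.0, 0.0, -1.0]]
ft_force: [0.4, -0.7, -0.3]
grip_width: 0.0854
gripper_force: 0.0
```

>>> {"fn": "jog_arm", "kwargs": {
  "plan": "0 0 0 3.1 1.8 0 0;0 0 0 3.1 1.8 0 0;0 0 0 3.1 1.8 0 0;0 0 0 3.1 1.8 0 0;0 0 0 3.1 1.8 0 0;0 0 0 3.1 1.8 0 0;0 0 0 3.1 1.8 0 0;0 0 0 3.1 1.8 0 0;0 0 0 3.1 1.8 0 0;0 0 0 0 0 0 0"
}}

```text
time_s: 2.97
position: [0.6122, -0.0006, 0.2305]
tool_rot: [[0.174, 0.985, 0.001], [0.985, -0.174, 0.001], [0.001, 0.0, -1.0]]
ft_force: [1.2, 0.5, 0.1]
grip_width: 0.0857
gripper_force: 0.0
```

```bash
cat >> h.py <<'E'
def to(x,y,z,yaw):  # offset from the measured pose, in tool axes (cm) and turn about tool z (deg)
    s=env.observe(); p,a=pose(); d=s["tool_rot"].T@(np.array([x,y,z])-s["position"])*100
    print("t",round(s["time_s"],2),"at",p,a,"go cm",d.round(2),"turn after",round(a-yaw,2),"(tool tilt",s["tool_rot"][:,2].round(4),") grip",round(s["grip_width"]*1000,1))
E
python3 - <<'E'
from h import *
im=imaging.get_image("wrist"); cv2.imwrite("pics/w1.png",im["pixels"][:,:,::-1])
W=cloud(im); m=(W[...,2]>.074)&(W[...,2]<.09)&near(W,(.630,.0213),.05); p=W[m]; print(len(p), *(rect(p[:,:2]) if len(p) else []))
to(.6304,.0213,.041,79.7)
E
```

```text
1675 [630.9  23.1] 45.3 27.4 81.8
t 3.02 at [ 0.6108 -0.0027  0.2305] 79.94 go cm [ 2.7   1.52 18.95] turn after 0.24 (tool tilt [-4.e-04  4.e-04 -1.e+00] ) grip 85.4
```

View pics/w1.png

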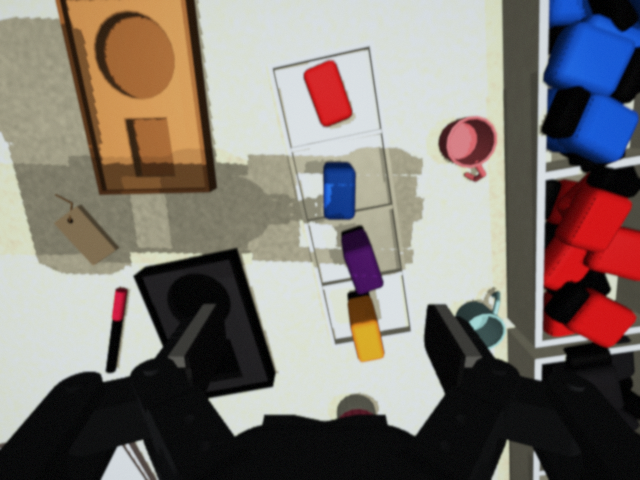

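The wrist view shows blue at (340,190) between red (328,92) and purple (362,258). Its position agrees with the top camera's to 2 mm.

>>> {"fn": "jog_arm", "kwargs": {
  "plan": "0 0 0 2.8 1.5 0 0;0 0 0 0 0 3.5 0;0 0 0 0 0 3.5 0;0 0 0 0 0 3.5 0;0 0 0 0 0 3 0;0 0 0 0 0 2.5 0;0 0 0 0 0 2 0;0 0 0 0 0 1 0;0 0 0 0 0 0 0;0 0 0 0 0 0 120"
}}

```text
time_s: 3.85
position: [0.6297, 0.0193, 0.042]
tool_rot: [[0.179, 0.984, 0.001], [0.984, -0.179, -0.0], [-0.0, 0.001, -1.0]]
ft_force: [0.3, 0.2, 1.3]
grip_width: 0.0755
gripper_force: 0.0
```

>>> {"fn": "jog_arm", "kwargs": {
  "plan": "0 0 0 0 0 0 255;0 0 0 0 0 0 255;0 0 0 0 0 0 255;0 0 0 0 0 0 255;0 0 0 0 0 0 255;0 0 0 0 0 0 255;0 0 0 0 0 0 255"
}}

```text
time_s: 4.43
position: [0.6298, 0.0197, 0.0421]
tool_rot: [[0.178, 0.984, 0.001], [0.984, -0.178, -0.0], [-0.0, 0.001, -1.0]]
ft_force: [-1.2, -1.7, 7.0]
grip_width: 0.0272
gripper_force: 38.0
```

>>> {"fn": "jog_arm", "kwargs": {
  "plan": "0 0 0 0 0 -1 255;0 0 0 0 0 -2.5 255;0 0 0 0 0 -2.5 255;0 0 0 0 0 -1 255;0 0 0 0.55 -3.1 0 255;0 0 0 0.55 -3.1 0 255;0 0 0 0.55 -3.1 0 255;0 0 0 0.55 -3.1 0 255;0 0 0 0.55 -3.1 0 255;0 0 -1.5 0.55 -3 0 255"
}}

```text
time_s: 5.27
position: [0.4515, 0.0858, 0.1112]
tool_rot: [[0.153, 0.988, -0.0], [0.988, -0.153, 0.0], [0.0, -0.0, -1.0]]
ft_force: [-0.2, -1.0, -1.1]
grip_width: 0.0278
gripper_force: 37.3
```

>>> {"fn": "jog_arm", "kwargs": {
  "plan": "0 0 0 0 0 0 255;0 0 0 0 0 0 255"
}}

```text
time_s: 5.43
position: [0.4525, 0.0857, 0.1116]
tool_rot: [[0.152, 0.988, 0.0], [0.988, -0.152, -0.0], [-0.0, 0.0, -1.0]]
ft_force: [0.8, -0.5, 0.6]
grip_width: 0.0278
gripper_force: 37.2
```

Run:
```python
from h import *
to(.4535,.0862,.043,81.2)
im=imaging.get_image("wrist"); cv2.imwrite("pics/w2.png",im["pixels"][:,:,::-1])
W=cloud(im)
p=W[(W[...,2]>.14)&(W[...,2]<.165)&near(W,(.4535,.0862),.04)]; print("bottle top",len(p),*(rect(p[:,:2]) if len(p)>5 else []),p[:,2].mean())
im=imaging.get_image("top"); W=cloud(im)
p=W[(W[...,2]>.145)&(W[...,2]<.165)&near(W,(.4535,.0862),.06)]; print("top",len(p),*(rect(p[:,:2]) if len(p)>5 else []))
```

```text
t 5.43 at [0.4525 0.0857 0.1116] 81.28 go cm [0.06 0.09 6.86] turn after 0.08 (tool tilt [ 0. -0. -1.] ) grip 27.8
bottle top 13663 [454.   89.1] 75.8 46.0 -9.3 0.1524708125765603
top 0
```

View pics/w2.png

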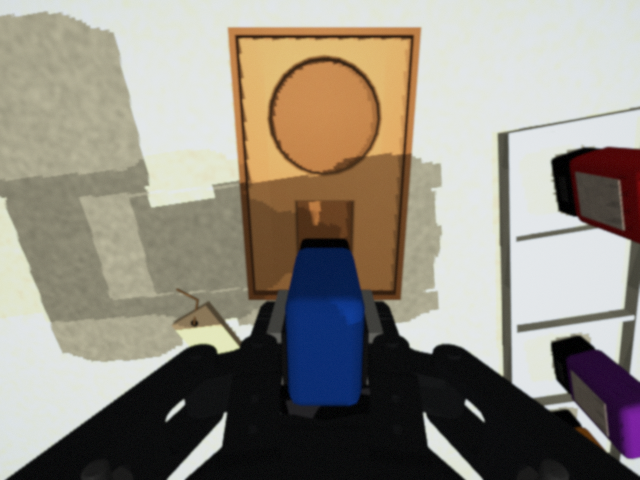

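The bottle, at (325,320), is upright and lined up with the rectangular cut-out. Setting it down.

>>> {"fn": "jog_arm", "kwargs": {
  "plan": "0 0 0 0 0.1 2 255;0 0 0 0 0 2 255;0 0 0 0 0 1.5 255;0 0 0 0 0 0.8 255;0 0 0 0 0 0.3 255;0 0 0 0 0 0.2 255;0 0 0 0 0 0.1 255;0 0 0 0 0 0 255"
}}

```text
time_s: 6.2
position: [0.4548, 0.085, 0.0428]
tool_rot: [[0.153, 0.988, 0.001], [0.988, -0.153, -0.0], [0.0, 0.001, -1.0]]
ft_force: [0.1, -0.2, -0.9]
grip_width: 0.0276
gripper_force: 37.3
```

>>> {"fn": "jog_arm", "kwargs": {
  "plan": "0 0 0 0 0 0.1 255;0 0 0 0 0 0 255;0 0 0 0 0 0 255;0 0 0 0 0 0 150;0 0 0 0 0 0 130;0 0 0 0 0 0 120;0 0 0 0 0 0 120;0 0 0 0 0 0 120"
}}

```text
time_s: 6.87
position: [0.4543, 0.0851, 0.0413]
tool_rot: [[0.153, 0.988, -0.0], [0.988, -0.153, 0.0], [-0.0, -0.0, -1.0]]
ft_force: [-0.1, -0.2, 0.4]
grip_width: 0.0452
gripper_force: 0.0
```

>>> {"fn": "jog_arm", "kwargs": {
  "plan": "0 0 0 0 0 -1 110;0 0 0 0 0 -3 100;0 0 0 0 0 -4 60;0 0 0 0 0 -3 0;0 0 0 3.6 0 0 0;0 0 0 3.6 0 0 0;0 0 0 3.6 0 0 0;0 0 0 3.6 0 0 0;0 0 0 3.6 0 0 0;0 0 0 3.6 0 0 0"
}}

```text
time_s: 7.7
position: [0.4871, 0.3005, 0.1512]
tool_rot: [[0.152, 0.988, -0.0], [0.988, -0.152, -0.0], [-0.0, -0.0, -1.0]]
ft_force: [0.2, -0.2, 0.4]
grip_width: 0.0854
gripper_force: 0.0
```

>>> {"fn": "jog_arm", "kwargs": {
  "plan": "0 0 0 3.6 0.4 0 0;0 0 0 0 0 0 0"
}}

```text
time_s: 7.87
position: [0.497, 0.3385, 0.1507]
tool_rot: [[0.149, 0.989, 0.001], [0.989, -0.149, 0.002], [0.002, 0.0, -1.0]]
ft_force: [-0.7, 0.2, -0.9]
grip_width: 0.0849
gripper_force: 0.0
```

Run:
```python
from h import *
to(.4990,.3356,.028,81.2)
im=imaging.get_image("wrist"); W=cloud(im)
p=W[(W[...,2]>.055)&(W[...,2]<.07)&near(W,(.499,.3355),.06)]; print("candle",len(p),*(rect(p[:,:2]) if len(p)>5 else []))
im=imaging.get_image("top"); W=cloud(im)
p=W[(W[...,2]>.074)&(W[...,2]<.09)&near(W,(.454,.0882),.06)]; print("blue",len(p),*(rect(p[:,:2]) if len(p)>5 else []),p[:,2].mean())
p=W[(W[...,2]>.055)&(W[...,2]<.07)&near(W,(.499,.3355),.06)]; print("candle top",len(p),*(rect(p[:,:2]) if len(p)>5 else []))
```

```text
t 7.87 at [0.497  0.3385 0.1507] 81.46 go cm [-0.28  0.23 12.27] turn after 0.26 (tool tilt [ 7.0e-04  1.7e-03 -1.0e+00] ) grip 84.9
candle 1404 [499.7 337.2] 57.6 57.0 78.7
blue 375 [456.7  86.1] 45.7 27.9 80.8 0.08171908187544541
candle top 226 [498.6 335.5] 56.8 56.1 89.7
```

>>> {"fn": "jog_arm", "kwargs": {
  "plan": "0 0 0 -0.2 0.2 3 0;0 0 0 0 0 3 0;0 0 0 0 0 3 0;0 0 0 0 0 2 0;0 0 0 0 0 1.2 0;0 0 0 0 0 0 0;0 0 0 0 0 0 255;0 0 0 0 0 0 255;0 0 0 0 0 0 255;0 0 0 0 0 0 255",
  "grip_force": 45
}}

```text
time_s: 8.8
position: [0.4989, 0.3312, 0.0311]
tool_rot: [[0.153, 0.988, 0.002], [0.988, -0.153, 0.001], [0.001, 0.002, -1.0]]
ft_force: [-2.1, -3.1, 5.4]
grip_width: 0.0564
gripper_force: 48.3
```

>>> {"fn": "jog_arm", "kwargs": {
  "plan": "0 0 0 0 0 0 255;0 0 0 0 0 0 255;0 0 0 0 0 0 255"
}}

```text
time_s: 9.05
position: [0.4989, 0.3312, 0.0311]
tool_rot: [[0.153, 0.988, 0.002], [0.988, -0.153, 0.001], [0.001, 0.002, -1.0]]
ft_force: [-2.0, -2.0, 6.4]
grip_width: 0.0562
gripper_force: 48.3
```

>>> {"fn": "jog_arm", "kwargs": {
  "plan": "0 0 0 0 0 -0.8 255;0 0 0 0 0 -2 255;0 0 0 0 0 -2 255;0 0 0 -1 -0.1 -1.2 255;0 0 0 -3 -0.1 0 255;0 0 0 -3.5 -0.1 0 255;0 0 0 -3.5 -0.1 0 255;0 0 0 -3.5 -0.1 0 255;0 0 0 -2.4 -0.1 0 255;0 0 0 0 0 0 255"
}}

```text
time_s: 9.88
position: [0.466, 0.1618, 0.0902]
tool_rot: [[0.156, 0.988, -0.0], [0.988, -0.156, -0.001], [-0.001, -0.0, -1.0]]
ft_force: [0.6, 0.9, -2.1]
grip_width: 0.0562
gripper_force: 48.6
```

>>> {"fn": "jog_arm", "kwargs": {
  "plan": "0 0 0 0 0 0 255;0 0 0 0 0 0 255"
}}

```text
time_s: 10.05
position: [0.4671, 0.1655, 0.09]
tool_rot: [[0.153, 0.988, 0.001], [0.988, -0.153, 0.0], [0.001, 0.001, -1.0]]
ft_force: [0.2, 0.6, -2.6]
grip_width: 0.0565
gripper_force: 48.7
```

Run:
```python
from h import *
to(.4668,.1653,.035,81.2)
im=imaging.get_image("wrist"); W=cloud(im); cv2.imwrite("pics/w3.png",im["pixels"][:,:,::-1])
p=W[(W[...,2]>.115)&(W[...,2]<.130)&near(W,(.4668,.17),.045)]; print("candle",len(p),*(rect(p[:,:2]) if len(p)>5 else []),p[:,2].mean())
im=imaging.get_image("top"); W=cloud(im)
p=W[(W[...,2]>.115)&(W[...,2]<.130)&near(W,(.4668,.17),.06)]; print("candle top",len(p),*(rect(p[:,:2]) if len(p)>5 else []))
```

```text
t 10.05 at [0.4671 0.1655 0.09  ] 81.22 go cm [-0.03 -0.03  5.5 ] turn after 0.02 (tool tilt [ 1.3e-03  4.0e-04 -1.0e+00] ) grip 56.5
candle 7465 [468.5 171.2] 65.0 59.7 -49.6 0.12069066353839344
candle top 0
```

View pics/w3.png

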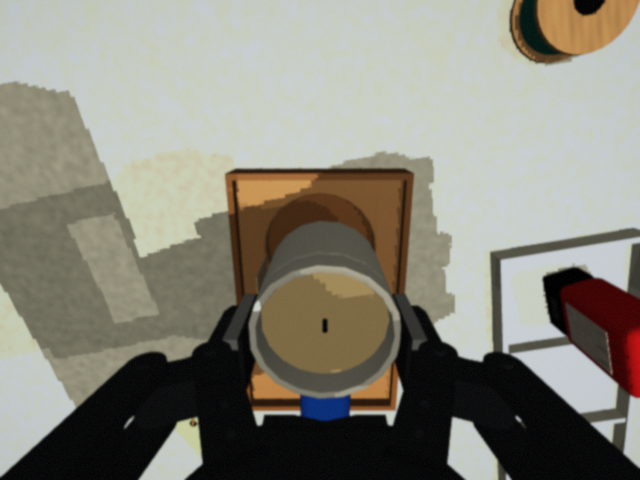

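The candle, with its rim round (325,325), hangs upright over the round cut-out at (320,225).

>>> {"fn": "jog_arm", "kwargs": {
  "plan": "0 0 0 -0.1 0 2 255;0 0 0 0 0 1.5 255;0 0 0 0 0 1 255;0 0 0 0 0 0.5 255;0 0 0 0 0 0.2 255;0 0 0 0 0 0.1 255;0 0 0 0 0 0.1 255;0 0 0 0 0 0 255;0 0 0 0 0 0 255"
}}

```text
time_s: 10.9
position: [0.4668, 0.1643, 0.0357]
tool_rot: [[0.152, 0.988, 0.001], [0.988, -0.152, 0.0], [0.0, 0.001, -1.0]]
ft_force: [-0.8, 0.0, -2.5]
grip_width: 0.0563
gripper_force: 48.7
```

>>> {"fn": "jog_arm", "kwargs": {
  "plan": "0 0 0 0 0 0.1 255;0 0 0 0 0 0.05 255;0 0 0 0 0 0 255;0 0 0 0 0 0 255"
}}

```text
time_s: 11.23
position: [0.4669, 0.1643, 0.0351]
tool_rot: [[0.152, 0.988, 0.002], [0.988, -0.152, 0.0], [0.0, 0.002, -1.0]]
ft_force: [-3.2, -0.6, 10.4]
grip_width: 0.0563
gripper_force: 49.9
```

>>> {"fn": "jog_arm", "kwargs": {
  "plan": "0 0 0 0 0 0 80;0 0 0 0 0 0 60;0 0 0 0 0 0 60;0 0 0 0 0 0 60;0 0 0 0 0 0 60"
}}

```text
time_s: 11.65
position: [0.4666, 0.1642, 0.0338]
tool_rot: [[0.153, 0.988, -0.0], [0.988, -0.153, -0.0], [-0.0, -0.0, -1.0]]
ft_force: [0.2, 0.1, 0.2]
grip_width: 0.0653
gripper_force: 0.0
```

>>> {"fn": "jog_arm", "kwargs": {
  "plan": "0 0 0 0 0 -1.5 60;0 0 0 0 0 -3 60;0 0 0 0 0 -4 60;0 0 0 0 0 -3 60;0 0 0 -3.7 0.6 0 100;0 0 0 -3.7 0.6 0 100;0 0 0 -3.7 0.6 0 100;0 0 0 -3.7 0.6 0 100;0 0 0 -3.7 0.6 0 100;0 0 0 -3.7 0.6 0 100"
}}

```text
time_s: 12.48
position: [0.4679, -0.0625, 0.1489]
tool_rot: [[0.152, 0.988, 0.0], [0.988, -0.152, -0.0], [0.0, 0.0, -1.0]]
ft_force: [1.7, 0.1, 0.4]
grip_width: 0.0519
gripper_force: 0.0
```

>>> {"fn": "jog_arm", "kwargs": {
  "plan": "0 0 0 -3.7 0.7 0 100;0 0 0 -3.7 0.7 0 100;0 0 0 -3.7 0.7 0 100;0 0 0 -3.7 0.7 0 100;0 0 0 -3.7 0.7 0 100;0 0 0 -3.7 0.6 0 100;0 0 0 -3.7 0.6 0 100;0 0 0 -2.8 0.4 0 100;0 0 0 0 0 0 100;0 0 0 0 0 0 100"
}}

```text
time_s: 13.32
position: [0.4744, -0.3532, 0.1482]
tool_rot: [[0.155, 0.988, -0.001], [0.988, -0.155, 0.001], [0.001, -0.001, -1.0]]
ft_force: [0.8, 0.3, -0.4]
grip_width: 0.0516
gripper_force: 0.0
```

Run:
```python
from h import *
to(.4760,-.3536,.016,81.2)
im=imaging.get_image("wrist"); W=cloud(im); cv2.imwrite("pics/w4.png",im["pixels"][:,:,::-1])
for a,b in((.008,.018),(.029,.04)):
    p=W[(W[...,2]>a)&(W[...,2]<b)&near(W,(.476,-.3535),.045)]; print("lid",len(p),*(rect(p[:,:2]) if len(p)>5 else []),p[:,2].mean())
im=imaging.get_image("top"); W=cloud(im)
p=W[(W[...,2]>.06)&(W[...,2]<.072)&near(W,(.4668,.17),.05)]; print("candle top",len(p),*rect(p[:,:2]),p[:,2].mean())
p=W[(W[...,2]>.045)&(W[...,2]<.058)&near(W,(.4668,.17),.05)]; print("wax",len(p),*rect(p[:,:2]),p[:,2].mean())
```

```text
t 13.32 at [ 0.4744 -0.3532  0.1482] 81.1 go cm [-0.02  0.17 13.22] turn after -0.1 (tool tilt [-5.e-04  7.e-04 -1.e+00] ) grip 51.6
lid 3612 [ 476.4 -352.6] 61.0 61.0 -19.0 0.01339346801626418
lid 416 [ 476.4 -352.3] 17.3 17.1 -22.9 0.03492876971607968
candle top 177 [469.5 168.9] 57.5 55.6 89.1 0.06592852948782718
wax 581 [470.2 166.8] 54.7 53.8 62.0 0.05474214400205919
```

View pics/w4.png

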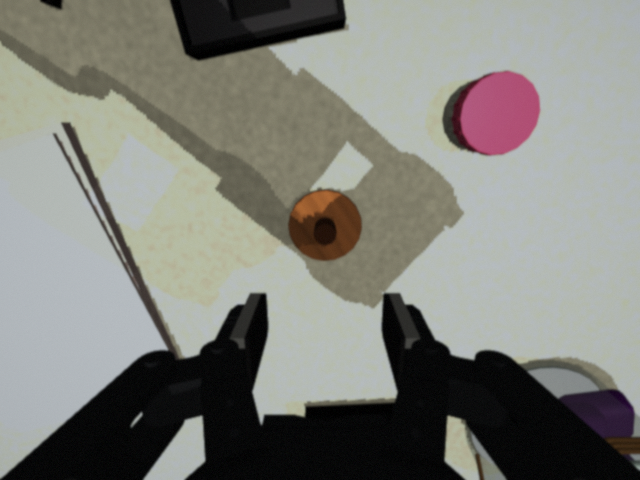

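The lid lies at (325,225) with its knob on top, and the jar is beyond it at (498,112). The candle is seated with its rim at z 66 mm.

>>> {"fn": "jog_arm", "kwargs": {
  "plan": "0 0 0 0.05 0.2 3 100;0 0 0 0 0 3 100;0 0 0 0 0 3 100;0 0 0 0 0 2.5 100;0 0 0 0 0 1.3 100;0 0 0 0 0 0.3 100;0 0 0 0 0 0 100",
  "grip_force": 30
}}

```text
time_s: 14.0
position: [0.4771, -0.3507, 0.0176]
tool_rot: [[0.151, 0.989, -0.001], [0.989, -0.151, 0.001], [0.001, -0.001, -1.0]]
ft_force: [-0.5, 0.5, 0.4]
grip_width: 0.052
gripper_force: 0.0
```

>>> {"fn": "jog_arm", "kwargs": {
  "plan": "0 0 0 0 0 0 255;0 0 0 0 0 0 255;0 0 0 0 0 0 255;0 0 0 0 0 0 255;0 0 0 0 0 0 255;0 0 0 0 0 0 255;0 0 0 0 0 0 255"
}}

```text
time_s: 14.58
position: [0.4773, -0.3521, 0.0192]
tool_rot: [[0.152, 0.988, 0.001], [0.988, -0.152, -0.001], [-0.001, 0.002, -1.0]]
ft_force: [-1.1, 1.6, 6.5]
grip_width: 0.0167
gripper_force: 29.2
```

>>> {"fn": "jog_arm", "kwargs": {
  "plan": "0 0 0 0 0 -1 255;0 0 0 0 0 -3 255;0 0 0 0 0 -4 255;0 0 0 0 0 -4 255;0 0 0 1.5 -0.2 -1 255;0 0 0 3 -0.5 0 255;0 0 0 3.6 -0.6 0 255;0 0 0 3.6 -0.6 0 255;0 0 0 3.6 -0.6 0 255;0 0 0 3.6 -0.6 0 255"
}}

```text
time_s: 15.42
position: [0.4746, -0.1586, 0.1485]
tool_rot: [[0.153, 0.988, 0.001], [0.988, -0.153, -0.0], [-0.0, 0.001, -1.0]]
ft_force: [0.8, 1.0, -0.6]
grip_width: 0.0164
gripper_force: 29.5
```

>>> {"fn": "jog_arm", "kwargs": {
  "plan": "0 0 0 3.6 -0.6 0 255;0 0 0 3.6 -0.6 0 255;0 0 0 3.6 -0.6 0 255;0 0 0 3.6 -0.6 0 255;0 0 0 3.6 -0.6 0 255;0 0 0 3.6 -0.6 0 255;0 0 0 3.6 -0.6 0 255;0 0 0 3 -0.6 0 255;0 0 0 2.5 -0.5 0 255;0 0 0 1.8 -0.4 0 255"
}}

```text
time_s: 16.25
position: [0.4677, 0.1718, 0.1484]
tool_rot: [[0.151, 0.989, 0.001], [0.989, -0.151, 0.0], [0.0, 0.001, -1.0]]
ft_force: [-0.2, 0.2, 0.4]
grip_width: 0.0164
gripper_force: 29.5
```

>>> {"fn": "jog_arm", "kwargs": {
  "plan": "0 0 0 0 0 0 255;0 0 0 0 0 0 255;0 0 0 0 0 0 255"
}}

```text
time_s: 16.5
position: [0.4683, 0.169, 0.1481]
tool_rot: [[0.153, 0.988, 0.0], [0.988, -0.153, -0.0], [-0.0, 0.0, -1.0]]
ft_force: [0.2, -0.3, -1.3]
grip_width: 0.0162
gripper_force: 29.5
```

Run:
```python
from h import *
to(.4697,.1695,.0782,81.2)
for n in("wrist","top"):
    im=imaging.get_image(n); W=cloud(im)
    if n=="wrist": cv2.imwrite("pics/w5.png",im["pixels"][:,:,::-1])
    for a,b in((.06,.07),(.135,.150)):
        p=W[(W[...,2]>a)&(W[...,2]<b)&near(W,(.4695,.17),.045)]; print(n,a,len(p),*(rect(p[:,:2]) if len(p)>5 else []),p[:,2].mean())
```

```text
t 16.5 at [0.4683 0.169  0.1481] 81.22 go cm [0.07 0.13 6.99] turn after 0.02 (tool tilt [ 4.e-04 -2.e-04 -1.e+00] ) grip 16.2
wrist 0.06 735 [470.7 182.3] 57.4 33.8 -6.5 0.06557906734482928
wrist 0.135 6316 [470.1 169.9] 58.6 58.4 33.8 0.14231111847443245
top 0.06 1 0.061980742860455296
top 0.135 0 nan<stdin>:7: RuntimeWarning: Mean of empty slice.
  ret = ret.dtype.type(ret / rcount)
```

View pics/w5.png

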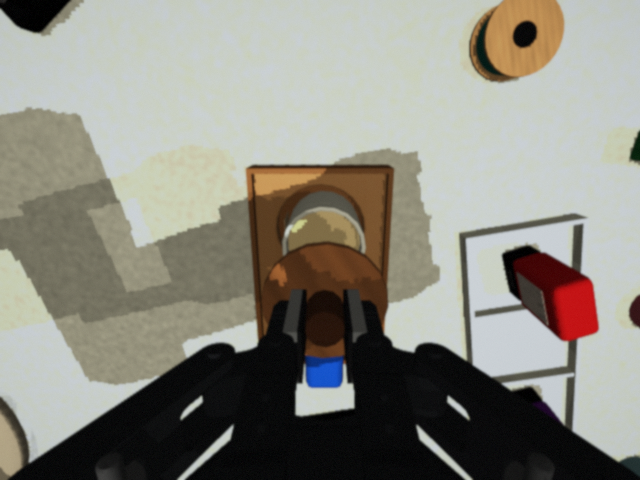

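The lid disc, at (325,300), is over the candle's mouth at (325,235). Measured centres agree within 1 mm, so I go straight down.

>>> {"fn": "jog_arm", "kwargs": {
  "plan": "0 0 0 0 0 2 255;0 0 0 0 0 2 255;0 0 0 0 0 1.2 255;0 0 0 0 0 0.6 255;0 0 0 0 0 0.4 255;0 0 0 0 0 0.3 255;0 0 0 0 0 0.2 255;0 0 0 0 0 0.1 255;0 0 0 0 0 0 255;0 0 0 0 0 0 255"
}}

```text
time_s: 17.43
position: [0.4685, 0.1695, 0.0802]
tool_rot: [[0.153, 0.988, 0.001], [0.988, -0.153, 0.0], [0.0, 0.001, -1.0]]
ft_force: [0.2, -0.2, -1.3]
grip_width: 0.0165
gripper_force: 29.5
```

>>> {"fn": "jog_arm", "kwargs": {
  "plan": "0 0 0 0 0 0.1 255;0 0 0 0 0 0.05 255;0 0 0 0 0 0 255;0 0 0 0 0 0 255"
}}

```text
time_s: 17.77
position: [0.4684, 0.1695, 0.0784]
tool_rot: [[0.152, 0.988, 0.0], [0.988, -0.152, 0.0], [0.0, 0.0, -1.0]]
ft_force: [-0.3, -0.0, -0.6]
grip_width: 0.0167
gripper_force: 29.5
```

>>> {"fn": "jog_arm", "kwargs": {
  "plan": "0 0 0 0 0 0.05 255;0 0 0 0 0 0 255;0 0 0 0 0 0 255"
}}

```text
time_s: 18.02
position: [0.4684, 0.1695, 0.0782]
tool_rot: [[0.152, 0.988, 0.0], [0.988, -0.152, 0.0], [0.0, 0.0, -1.0]]
ft_force: [-1.5, 0.6, 4.7]
grip_width: 0.0162
gripper_force: 30.0
```

>>> {"fn": "jog_arm", "kwargs": {
  "plan": "0 0 0 0 0 0 200;0 0 0 0 0 0 150;0 0 0 0 0 0 130;0 0 0 0 0 0 120;0 0 0 0 0 0 120;0 0 0 0 0 0 120;0 0 0 0 0 -1 120;0 0 0 0 0 -3 120;0 0 0 0 0 -3 100;0 0 0 0 0 -1 50"
}}

```text
time_s: 18.85
position: [0.4696, 0.1697, 0.1614]
tool_rot: [[0.152, 0.988, 0.005], [0.988, -0.152, 0.001], [0.001, 0.005, -1.0]]
ft_force: [-0.4, -0.1, 0.8]
grip_width: 0.0627
gripper_force: 0.0
```

>>> {"fn": "jog_arm", "kwargs": {
  "plan": "0 0 0 -3 2.3 0 0;0 0 0 -3 2.3 0 0;0 0 0 -3 2.3 0 0;0 0 0 -3 2.3 0 0;0 0 0 -3 2.3 0 0;0 0 0 -3 2.3 0 0;0 0 0 -3 2.3 0 0;0 0 0 -3 2.3 0 0;0 0 0 -2.8 2.5 0 0"
}}

```text
time_s: 19.6
position: [0.6344, -0.1293, 0.1577]
tool_rot: [[0.153, 0.988, -0.0], [0.988, -0.153, 0.0], [0.0, -0.0, -1.0]]
ft_force: [-0.0, 0.7, 0.2]
grip_width: 0.0855
gripper_force: 0.0
```

>>> {"fn": "jog_arm", "kwargs": {
  "plan": "0 0 -6.1 0 0 0 0;0 0 -6.1 0 0 0 0;0 0 0 0 0 0 0;0 0 0 0 0 0 0"
}}

```text
time_s: 19.93
position: [0.6339, -0.1272, 0.1576]
tool_rot: [[-0.057, 0.998, -0.0], [0.998, 0.057, 0.0], [0.0, -0.0, -1.0]]
ft_force: [0.2, 0.5, -0.6]
grip_width: 0.0854
gripper_force: 0.0
```

Run:
```python
from h import *
to(.6345,-.1282,.041,93.4)
im=imaging.get_image("wrist"); W=cloud(im)
p=W[(W[...,2]>.074)&(W[...,2]<.09)&near(W,(.6345,-.128),.038)]; print("amber",len(p),*(rect(p[:,:2]) if len(p)>5 else []))
im=imaging.get_image("top"); W=cloud(im); cv2.imwrite("pics/t6.png",cv2.resize(im["pixels"][180:350,180:450,::-1],(800,504),interpolation=cv2.INTER_CUBIC))
for a,b in((.073,.082),(.088,.1)):
    p=W[(W[...,2]>a)&(W[...,2]<b)&near(W,(.4685,.17),.045)]; print("lid",len(p),*rect(p[:,:2]),p[:,2].mean())
```

```text
t 19.93 at [ 0.6339 -0.1272  0.1576] 93.25 go cm [-0.11  0.06 11.66] turn after -0.15 (tool tilt [-4.e-04  2.e-04 -1.e+00] ) grip 85.4
amber 2576 [ 634.9 -126.7] 45.1 27.9 -86.9
lid 266 [471.6 165.3] 59.2 54.5 69.2 0.07431612482473168
lid 78 [469.  166.1] 16.7 16.0 -89.6 0.0946090540515475
```

View pics/t6.png

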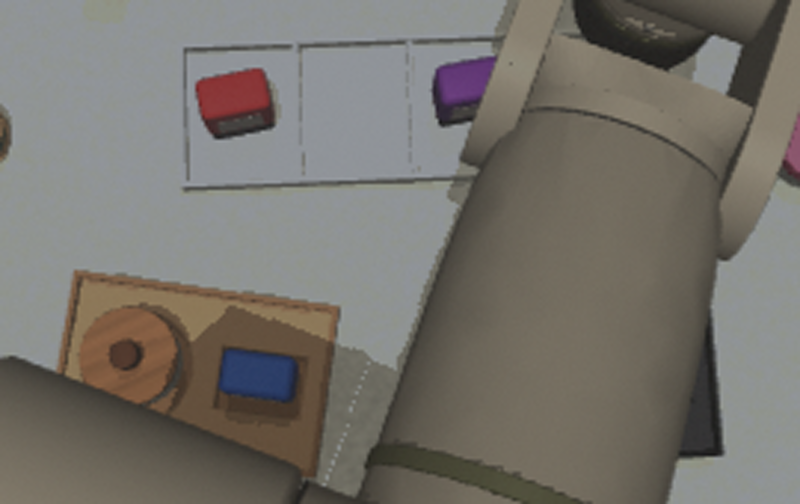

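The crop shows the lid on the candle at (130,358) and the blue bottle in its cut-out at (258,375), with red and purple untouched. I'll check the lid's level later, with the arm out of the way. Picking amber.

>>> {"fn": "jog_arm", "kwargs": {
  "plan": "0 0 0 0 0.1 3 0;0 0 0 0 0 3 0;0 0 0 0 0 3 0;0 0 0 0 0 2 0;0 0 0 0 0 0.6 0;0 0 0 0 0 0 0;0 0 0 0 0 0 255;0 0 0 0 0 0 255;0 0 0 0 0 0 255;0 0 0 0 0 0 255"
}}

```text
time_s: 20.87
position: [0.6355, -0.1274, 0.0431]
tool_rot: [[-0.06, 0.998, 0.002], [0.998, 0.06, -0.001], [-0.001, 0.002, -1.0]]
ft_force: [-0.7, -0.1, 0.3]
grip_width: 0.0385
gripper_force: 0.0
```

>>> {"fn": "jog_arm", "kwargs": {
  "plan": "0 0 0 0 0 0 255;0 0 0 0 0 0 255;0 0 0 0 0 0 255;0 0 0 0 0 0 255"
}}

```text
time_s: 21.2
position: [0.6352, -0.1273, 0.0424]
tool_rot: [[-0.06, 0.998, 0.001], [0.998, 0.06, -0.0], [-0.0, 0.001, -1.0]]
ft_force: [-1.7, 2.1, 5.0]
grip_width: 0.0274
gripper_force: 37.6
```

>>> {"fn": "jog_arm", "kwargs": {
  "plan": "0 0 0 0 0 -1 255;0 0 0 0 0 -2.5 255;0 0 0 0 0 -2.5 255;0 0 0 0 0 -1 255;0 0 0 -0.5 -3.1 0 255;0 0 0 -0.5 -3.1 0 255;0 0 0 -0.5 -3.1 0 255;0 0 0 -0.5 -3.1 0 255;0 0 0 -0.5 -3.1 0 255;0 0 1.3 -0.5 -2.8 0 255"
}}

```text
time_s: 22.03
position: [0.4522, -0.1679, 0.1116]
tool_rot: [[-0.037, 0.999, -0.001], [0.999, 0.037, 0.0], [0.0, -0.001, -1.0]]
ft_force: [0.3, 0.3, -0.3]
grip_width: 0.0282
gripper_force: 37.0
```

>>> {"fn": "jog_arm", "kwargs": {
  "plan": "0 0 0 0 0 0 255;0 0 0 0 0 0 255;0 0 0 0 0 0 255"
}}

```text
time_s: 22.28
position: [0.4547, -0.1683, 0.112]
tool_rot: [[-0.037, 0.999, 0.001], [0.999, 0.037, -0.0], [-0.0, 0.001, -1.0]]
ft_force: [0.3, 0.2, -0.5]
grip_width: 0.0278
gripper_force: 37.0
```

Run:
```python
from h import *
to(.4557,-.169,.0424,92.1)
im=imaging.get_image("wrist"); cv2.imwrite("pics/w7.png",im["pixels"][:,:,::-1])
```

```text
t 22.28 at [ 0.4547 -0.1683  0.112 ] 92.12 go cm [-0.07  0.09  6.96] turn after 0.02 (tool tilt [ 7.e-04 -3.e-04 -1.e+00] ) grip 27.8
```

View pics/w7.png

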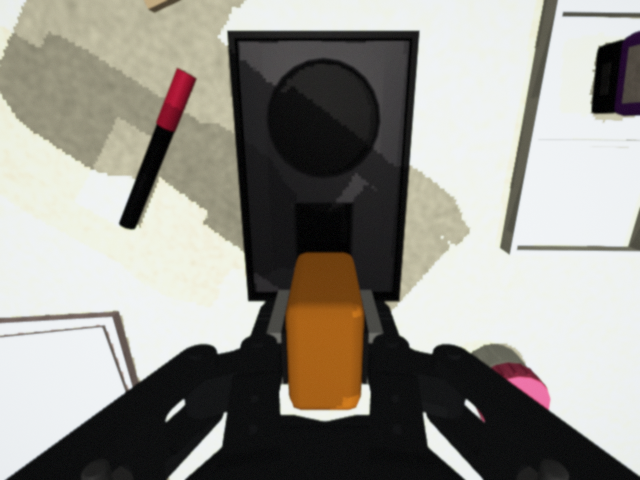

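Amber, at (325,330), is upright and aligned with the cut-out at (322,225).

>>> {"fn": "jog_arm", "kwargs": {
  "plan": "0 0 0 -0.1 0.1 2 255;0 0 0 0 0 2 255;0 0 0 0 0 1.5 255;0 0 0 0 0 0.8 255;0 0 0 0 0 0.3 255;0 0 0 0 0 0.2 255;0 0 0 0 0 0.1 255;0 0 0 0 0 0 255;0 0 0 0 0 0 255"
}}

```text
time_s: 23.08
position: [0.4555, -0.1692, 0.0434]
tool_rot: [[-0.037, 0.999, 0.001], [0.999, 0.037, -0.001], [-0.001, 0.001, -1.0]]
ft_force: [-0.3, -0.4, -1.1]
grip_width: 0.0275
gripper_force: 37.0
```

>>> {"fn": "jog_arm", "kwargs": {
  "plan": "0 0 0 0 0 0.05 255;0 0 0 0 0 0 255;0 0 0 0 0 0 255"
}}

```text
time_s: 23.33
position: [0.4553, -0.1691, 0.0425]
tool_rot: [[-0.037, 0.999, 0.0], [0.999, 0.037, -0.0], [-0.0, 0.0, -1.0]]
ft_force: [0.1, 0.6, -1.0]
grip_width: 0.0273
gripper_force: 37.0
```

>>> {"fn": "jog_arm", "kwargs": {
  "plan": "0 0 0 0 0 0.07 255;0 0 0 0 0 0 255;0 0 0 0 0 0 255;0 0 0 0 0 0 150;0 0 0 0 0 0 130;0 0 0 0 0 0 120;0 0 0 0 0 0 120;0 0 0 0 0 0 120"
}}

```text
time_s: 24.0
position: [0.4552, -0.1691, 0.0415]
tool_rot: [[-0.037, 0.999, -0.0], [0.999, 0.037, 0.0], [0.0, -0.0, -1.0]]
ft_force: [-0.8, 0.8, 0.3]
grip_width: 0.0458
gripper_force: 0.0
```

>>> {"fn": "jog_arm", "kwargs": {
  "plan": "0 0 0 0 0 -1 110;0 0 0 0 0 -3 100;0 0 0 0 0 -4 60;0 0 0 0 0 -2 0;0 0 0 -2.4 2.9 0 0;0 0 0 -2.4 2.9 0 0;0 0 0 -2.4 2.9 0 0;0 0 0 -2.4 2.9 0 0;0 0 0 -2.5 2.9 0 0;0 0 0 0 0 0 0"
}}

```text
time_s: 24.83
position: [0.608, -0.2884, 0.1399]
tool_rot: [[-0.036, 0.999, 0.002], [0.999, 0.036, -0.001], [-0.001, 0.002, -1.0]]
ft_force: [-1.0, -1.0, -0.6]
grip_width: 0.0853
gripper_force: 0.0
```

>>> {"fn": "jog_arm", "kwargs": {
  "plan": "0 0 0 0 0 0 0;0 0 0 0 0 0 0"
}}

```text
time_s: 25.0
position: [0.6041, -0.2841, 0.141]
tool_rot: [[-0.037, 0.999, -0.001], [0.999, 0.037, 0.001], [0.001, -0.001, -1.0]]
ft_force: [-0.9, 0.3, 0.4]
grip_width: 0.0853
gripper_force: 0.0
```

Run:
```python
from h import *
to(.6050,-.2853,.022,92.1)
im=imaging.get_image("wrist"); W=cloud(im)
p=W[(W[...,2]>.037)&(W[...,2]<.05)&near(W,(.605,-.2853),.05)]; print("jar",len(p),*(rect(p[:,:2]) if len(p)>5 else []),p[:,2].mean())
im=imaging.get_image("top"); W=cloud(im); cv2.imwrite("pics/t8.png",cv2.resize(im["pixels"][180:350,180:450,::-1],(800,504),interpolation=cv2.INTER_CUBIC))
for a,b in((.06,.085),(.088,.1)):
    p=W[(W[...,2]>a)&(W[...,2]<b)&near(W,(.4685,.17),.04)]; print("lid",len(p),*rect(p[:,:2]),p[:,2].mean(), np.linalg.lstsq(np.c_[p[:,:2]-p[:,:2].mean(0),np.ones(len(p))],p[:,2],rcond=None)[0].round(4))
p=W[(W[...,2]>.074)&(W[...,2]<.09)&near(W,(.4555,-.169),.045)]; print("amber",len(p),*rect(p[:,:2]),p[:,2].mean())
```

```text
t 25.0 at [ 0.6041 -0.2841  0.141 ] 92.13 go cm [-0.13  0.1  11.9 ] turn after 0.03 (tool tilt [-0.0013  0.001  -1.    ] ) grip 85.3
jar 4043 [ 606.3 -284.2] 53.7 53.0 15.4 0.04427602363379347
lid 798 [469.3 166.7] 60.0 59.1 89.3 0.07245169716737089 [-0.0016 -0.0026  0.0725]
lid 78 [469.  166.2] 16.6 16.2 88.8 0.09426577726837951 [-0.0253  0.0401  0.0943]
amber 352 [ 456.8 -169.7] 46.3 27.7 -89.8 0.08158712669979531
```

The lid is level with its disc top at 72 mm, as it should be. Amber is seated with its top at 82 mm. Next, the jar.

>>> {"fn": "jog_arm", "kwargs": {
  "plan": "0 0 0 -0.1 0.15 3 0;0 0 0 0 0 3 0;0 0 0 0 0 3 0;0 0 0 0 0 2 0;0 0 0 0 0 0.9 0;0 0 0 0 0 0 0;0 0 0 0 0 0 255;0 0 0 0 0 0 255;0 0 0 0 0 0 255;0 0 0 0 0 0 255",
  "grip_force": 40
}}

```text
time_s: 25.93
position: [0.6067, -0.286, 0.0249]
tool_rot: [[-0.037, 0.999, 0.002], [0.999, 0.037, -0.002], [-0.002, 0.002, -1.0]]
ft_force: [-2.5, 1.2, 5.6]
grip_width: 0.0529
gripper_force: 41.7
```

>>> {"fn": "jog_arm", "kwargs": {
  "plan": "0 0 0 0 0 0 255;0 0 0 0 0 0 255;0 0 0 0 0 0 255"
}}

```text
time_s: 26.18
position: [0.6067, -0.286, 0.025]
tool_rot: [[-0.037, 0.999, 0.002], [0.999, 0.037, -0.002], [-0.002, 0.002, -1.0]]
ft_force: [-2.4, 1.0, 6.4]
grip_width: 0.0522
gripper_force: 41.7
```

>>> {"fn": "jog_arm", "kwargs": {
  "plan": "0 0 0 0 0 -1 255;0 0 0 0 0 -3 255;0 0 0 0 0 -4 255;0 0 0 0 0 -3 255;0 0 0 2.9 -2.1 0 255;0 0 0 2.9 -2.1 0 255;0 0 0 2.9 -2.1 0 255;0 0 0 2.9 -2.1 0 255;0 0 0 2.9 -2.1 0 255;0 0 0 2.9 -2.1 0 255"
}}

```text
time_s: 27.02
position: [0.4726, -0.1151, 0.1338]
tool_rot: [[-0.037, 0.999, 0.002], [0.999, 0.037, -0.001], [-0.001, 0.002, -1.0]]
ft_force: [0.2, 0.1, -0.8]
grip_width: 0.0523
gripper_force: 42.5
```

>>> {"fn": "jog_arm", "kwargs": {
  "plan": "0 0 0 2.9 -2.1 0 255;0 0 0 0 0 0 255;0 0 0 0 0 0 255;0 0 0 0 0 0 255"
}}

```text
time_s: 27.35
position: [0.4524, -0.0885, 0.1337]
tool_rot: [[-0.037, 0.999, 0.002], [0.999, 0.037, -0.001], [-0.001, 0.002, -1.0]]
ft_force: [0.0, 0.6, -0.8]
grip_width: 0.0522
gripper_force: 42.5
```

Run:
```python
from h import *
to(.4527,-.0880,.029,92.1)
im=imaging.get_image("wrist"); W=cloud(im); cv2.imwrite("pics/w9.png",im["pixels"][:,:,::-1])
p=W[(W[...,2]>.14)&(W[...,2]<.165)&near(W,(.4527,-.087),.028)]; print("jar",len(p),*(rect(p[:,:2]) if len(p)>5 else []),p[:,2].mean())
```

```text
t 27.35 at [ 0.4524 -0.0885  0.1337] 92.14 go cm [ 0.07  0.   10.47] turn after 0.04 (tool tilt [ 0.0024 -0.0012 -1.    ] ) grip 52.2
jar 13169 [453.8 -86.8] 54.0 53.8 48.9 0.1527665192364024
```

View pics/w9.png

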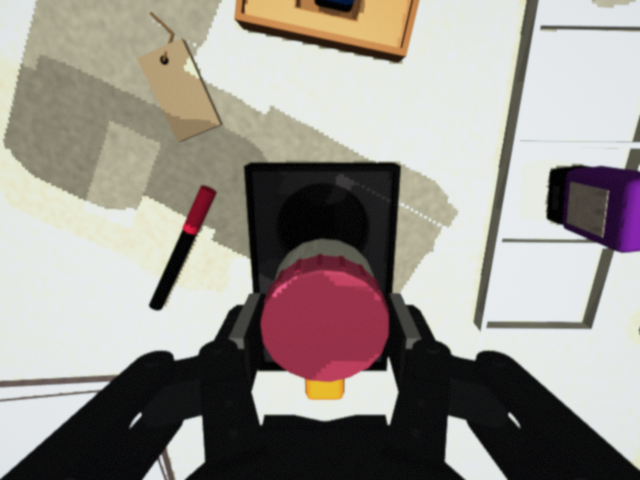

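The jar, at (325,320), is centred over the round hole at (322,225), with amber behind it.

>>> {"fn": "jog_arm", "kwargs": {
  "plan": "0 0 0 0 0 3 255;0 0 0 0 0 3 255;0 0 0 0 0 2 255;0 0 0 0 0 1.2 255;0 0 0 0 0 0.6 255;0 0 0 0 0 0.3 255;0 0 0 0 0 0.2 255;0 0 0 0 0 0.1 255;0 0 0 0 0 0 255;0 0 0 0 0 0 255"
}}

```text
time_s: 28.23
position: [0.4521, -0.0883, 0.0292]
tool_rot: [[-0.037, 0.999, 0.001], [0.999, 0.037, -0.001], [-0.001, 0.001, -1.0]]
ft_force: [-0.5, -0.3, -2.2]
grip_width: 0.0525
gripper_force: 42.6
```

>>> {"fn": "jog_arm", "kwargs": {
  "plan": "0 0 0 0 0 0.08 255;0 0 0 0 0 0 255;0 0 0 0 0 0 255"
}}

```text
time_s: 28.48
position: [0.452, -0.0883, 0.0289]
tool_rot: [[-0.037, 0.999, 0.002], [0.999, 0.037, -0.001], [-0.001, 0.002, -1.0]]
ft_force: [-2.4, -0.1, 9.6]
grip_width: 0.0525
gripper_force: 43.6
```

>>> {"fn": "jog_arm", "kwargs": {
  "plan": "0 0 0 0 0 0 80;0 0 0 0 0 0 65;0 0 0 0 0 0 65;0 0 0 0 0 0 65;0 0 0 0 0 0 65;0 0 0 0 0 -1 65;0 0 0 0 0 -3 65;0 0 0 0 0 -4 65;0 0 0 0 0 -4 65;0 0 0 0 0 -4 65"
}}

```text
time_s: 29.32
position: [0.4512, -0.0879, 0.1897]
tool_rot: [[-0.037, 0.999, -0.001], [0.999, 0.037, 0.0], [0.0, -0.001, -1.0]]
ft_force: [0.9, -0.9, -0.5]
grip_width: 0.0637
gripper_force: 0.0
```

>>> {"fn": "jog_arm", "kwargs": {
  "plan": "0 0 0 -3.5 0 0 65;0 0 0 -3.5 0 0 65;0 0 0 -3.5 0 0 65;0 0 0 -3.5 0 0 65;0 0 0 -3.5 0 0 65;0 0 0 -3.5 0 0 65;0 0 0 -3.5 0 0 65;0 0 0 0 0 0 65;0 0 0 0 0 0 65"
}}

```text
time_s: 30.07
position: [0.4604, -0.3343, 0.1871]
tool_rot: [[-0.035, 0.999, -0.001], [0.999, 0.035, 0.001], [0.001, -0.001, -1.0]]
ft_force: [1.4, 0.6, -0.3]
grip_width: 0.0633
gripper_force: 0.0
```

Run:
```python
from h import *
im=imaging.get_image("top"); W=cloud(im); cv2.imwrite("pics/t10.png",cv2.resize(im["pixels"][180:350,120:480,::-1],(800,378),interpolation=cv2.INTER_CUBIC))
for n,c,r,a,b in (("blue",(.4567,.0861),.04,.074,.09),("amber",(.4557,-.169),.04,.074,.09),("lid",(.469,.167),.04,.065,.08),("jar",(.4527,-.087),.04,.04,.06),
 ("red",(.6344,.1012),.035,.074,.09),("purple",(.64,-.0515),.035,.074,.09),("ribbon",(.6228,.2845),.04,.022,.034)):
    p=W[(W[...,2]>a)&(W[...,2]<b)&near(W,c,r)]; print(n,len(p),*(rect(p[:,:2]) if len(p)>5 else []),p[:,2].mean().round(4))
print(env.observe()["time_s"])
```

```text
blue 376 [456.7  86.3] 46.3 27.8 80.9 0.0817
amber 367 [ 456.9 -170. ] 46.5 27.8 -89.2 0.0814
lid 792 [469.2 166.8] 59.9 58.9 89.3 0.0725
jar 633 [453.9 -87.8] 53.2 52.2 -46.3 0.0482
red 351 [634.6 101.2] 45.6 27.7 -78.9 0.0819
purple 347 [641.4 -52.2] 46.3 28.6 -79.7 0.0815
ribbon 550 [622.6 284.6] 51.6 51.2 20.6 0.0287
30.1167
```

View pics/t10.png

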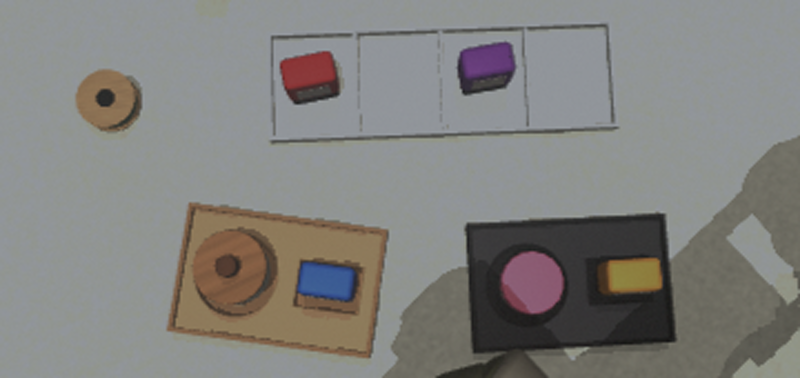

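In the final view the lidded candle (228,265) and blue (327,281) are in the kraft box, and the jar (532,282) and amber (632,275) are in the black box. All heights are those of things seated on the box floor. Red, purple and the spool haven't moved.

```bash
python3 -c "
from rig import job; print(job.close_job())"
```

```text
the job is handed in; nothing more can be done
None
```

I filled both gift boxes as asked and handed the job in at about 30 s of the 112 s allowed; my last camera check showed everything seated and the red bottle, purple bottle and ribbon spool where they started.

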